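# Set up the blood-smear staining line

## Task

Set up the blood-smear staining line on the steel tray: stand the three staining jars in a straight row along the tray's long middle line, about 10 cm apart centre to centre, in working order towards the slide drying rack - the white-lidded fixative farthest from the rack, the red-lidded stain in the middle of the tray, the blue-lidded stain nearest the rack. Lay the orange slide box flat on the tray directly in front of the fixative jar (the side nearer the robot) and stand the timer directly behind the red jar, each about 9 cm from its jar, centre to centre. Set the jars down gently, without dropping or tipping them, and leave the green-lidded jar where it stands.

Things in the scene. Friction and masses are not known exactly. Their poses are not given: they have to be found in the camera images.
- tray: Stainless steel staining tray, fixed to the bench, 270 mm deep (its x axis, pointing away from the robot) by 350 mm long (its y axis, pointing to the robot's left), turned by up to about 10 degrees. Floor 3 mm thick, rim 11 mm high and 5 mm thick. Origin: centre of the underside, on the bench; the long middle line of the tray is its y axis.
- rack: Slide drying rack, fixed on the bench just past one short end of the tray (left or right, it varies): black base 140 x 70 mm with two black combs and a few glass slides standing on edge, 50 mm high. Origin: centre of the underside; its x axis lies along that of the tray.
- tub: Open yellow tub for used slides, fixed on the bench just past the other short end of the tray, 110 x 74 mm, 68 mm high. Origin: centre of the underside. Not needed; do not run into it.
- fix_jar: Round upright plastic staining jar with a white screw lid and a band of the same colour on its paper label. 86 mm high; foot 56 mm diameter, body 50 mm, lid 54 mm diameter from 68 to 86 mm up (the part to grip, any direction). About 0.2 kg. Origin: centre of the underside, z up. Fixative jar. Starts off the tray, standing, at the left or right of the bench.
- red_jar: Round upright plastic staining jar with a red screw lid and a band of the same colour on its paper label. 86 mm high; foot 56 mm diameter, body 50 mm, lid 54 mm diameter from 68 to 86 mm up (the part to grip, any direction). About 0.2 kg. Origin: centre of the underside, z up. Red stain jar. Starts off the tray, standing, at the left or right of the bench.
- blue_jar: Round upright plastic staining jar with a blue screw lid and a band of the same colour on its paper label. 86 mm high; foot 56 mm diameter, body 50 mm, lid 54 mm diameter from 68 to 86 mm up (the part to grip, any direction). About 0.2 kg. Origin: centre of the underside, z up. Blue stain jar. Starts off the tray, standing, at the left or right of the bench.
- slide_box: Closed orange plastic slide box lying flat, 48 mm (its x axis) by 83 mm (its y axis), 36 mm high, white blank label on the lid. About 0.11 kg. Grip it across its 48 mm width. Origin: centre of the underside. Starts off the tray.
- timer: Grey countdown timer standing on its base, 54 mm wide (its y axis), 40 mm deep, 52 mm high, with a sloping front face (towards its -x) carrying a screen and three keys; starts off the tray, the face roughly towards the robot. About 0.1 kg. Grip it by its two upright sides, across the 54 mm width, 0 to 10 mm behind the origin (towards its +x). Origin: centre of the underside.
- buffer_jar: Round upright plastic staining jar with a green screw lid and a band of the same colour on its paper label. 86 mm high; foot 56 mm diameter, body 50 mm, lid 54 mm diameter from 68 to 86 mm up (the part to grip, any direction). About 0.2 kg. Origin: centre of the underside, z up. Spare buffer jar, not part of the line: leave it where it stands (it stands among the other things).

How it is judged:
By the outcome, as a careful person would: the job done as asked, in the order asked, and still so for the second after the job is handed in, with the robot touching nothing.
It also fails if it takes over 138 s, if anything falls off the work surface, if the arm or the gripper's body presses on something with over 40 N, if the wrist force passes 120 N, or if a joint passes its speed limit or range.

## Robot

A 6-joint arm with a two-finger parallel gripper is mounted at the origin on the work surface. World frame = base frame: x ahead of the robot, y to its left, z up, the work surface at z = 0. Lengths are in m, angles in degrees, forces in N, time in s.
With the tool pointing down it reaches from about 0.375 to 0.9 m from the base axis. Payload 3.1 kg.
Tool frame: the origin (TCP) lies midway between the tips of the shut fingers; the grasp point (between the pads) lies bot.hold_point_z behind it (bot.hold_point_z is the distance from the TCP to the grasp point, in m); z points along the fingers, y is the direction in which the jaws open and shut (so a half turn about z gives the same grasp; the last joint's range is limited). The gripper opens to 87 mm and grips with 3 to 60 N. Pads are 19 mm wide; open, the fingers measure 117 mm over their backs; the gripper's body (75 mm by 190 mm) begins 51 mm behind the grasp point.
Start: joints at [53.715, 30.224, 82.088, -0, 67.689, -10.227], TCP at [0.275, 0.561, 0.223] pointing down, gripper open.
Joint ranges: [-176.69, 176.69], [-43.24, 126.21], [12.49, 139.97], [-82, 262], [0, 151.66], [-163.58, 163.58]. Speed limits (degrees/s): [159.86, 159.86, 180, 180, 180, 180].

## Interface

Orientations are given as a 3x3 rotation matrix whose columns are the frame's x, y, z axes.
In Python, from rig import bot, vision, hand_in gives the robot as it stands. The module is installed in compiled form; this text tells all that it offers.
- The arm moves only by the shell command python3 -m handwheel 'ROWS'. ROWS is JSON, a list of rows, each an object of numbers: "hand": the gripper's target within -1 to 1 (fully open at 1, half-way at 0, shut at -1); "dx", "dy", "dz": the shift along the world's x, y, z in cm; "wx", "wy", "wz": the turn, a rotation vector about the world's x, y, z in rad. In form: [{"hand": .., "dx": .., "dy": .., "dz": .., "wx": .., "wy": .., "wz": ..}, ...]. A call has 1 to 10 rows; each row shifts and turns the commanded pose from where the row before left it; what a row does not reach is not made up. A row lasts 1/10 s, in which the tool goes at most 50 mm and 8.59 degrees, less where a joint would pass 70% of its speed; a pose out of reach is approached as far as the arm can. A call with a gripper value outside its range is refused whole. The fingers move at their own pace and stop on an object; the grip force is fixed at half the most. Time passes only in rows, so rows that do not move let the fingers close. It gives the time, the measured TCP pose, the force and the opening at its end, in the units of the state.
- bot.read_state(): the state, without advancing time (a new reading comes with each control period).
- vision.capture(name): name is "side" or "top"; returns (picture, depth): 384x512x3 uint8, red, green, blue; 384x512 float32, m along the optical axis (not along the pixel's ray), 0 where there is no reading.
- vision.get_calibration(name): a dict with "fx", "fy", "cx", "cy" (pixels), "k1" (the pictures are not rectified: a ray, as slopes to the right and down, at radius r is drawn at 1 + k1 r^2 times it, then the intrinsics apply), "rvec" (rotation vector, rad) and "tvec" (3), from world to camera coordinates, as OpenCV has them. Camera axes: x right, y down, z forward; pixel columns grow to the right and rows downward; lengths in m; the calibration is good to about 2 mm. A picture is of the moment at which its call begins. get_calibration takes no time and is no camera call.
- hand_in(): hands the job in, once; it reports no verdict.
The state is a dict: "time_s": time; "joint_positions": joint angles; "qvel": joint speeds; "tau": joint torques, N m; "position": TCP position; "tcp_rot": TCP orientation; "force": force on the tool from outside, world axes, zero at the start; "moment": the same for the moment, N m; "opening": opening from 0.0 (shut) to 1.0 (fully open).
Only numpy, scipy, OpenCV 4.12 (cv2) and the standard library are available. Lean on these libraries where they do the work, as an engineer would, in place of code of your own. Each camera call takes 0.05 s, during which the arm holds its last target.

## Working session

There is one attempt and no reset: what is moved stays moved. The work goes in short steps, Python scripts to look and compute and a shell command to move; the robot and the scene stay as the last step left them, time stands still between calls to the robot, and variables do not carry over. Pictures are saved under pics/ and viewed, and the job is handed in when it is done.

```bash
ls; mkdir -p pics
python3 - <<'E'
from rig import bot,vision
import cv2,numpy as np
s=bot.read_state();print(s, bot.hold_point_z)
for n in("side","top"):
    p,d=vision.capture(n);cv2.imwrite(f"pics/{n}0.png",p[:,:,::-1]);np.savez(f"pics/{n}0.npz",p=p,d=d)
    print(n,vision.get_calibration(n),(d>0).mean())
E
```

```text
pics
{'time_s': 0.0, 'joint_positions': array([ 5.37158075e+01,  3.02779386e+01,  8.21555349e+01, -8.56217150e-04,
        6.76859646e+01, -1.02281254e+01]), 'qvel': array([-0.09640346, -0.00651067,  0.05056329, -0.02777428, -0.01103623,
       -0.06725849]), 'tau': array([ 5.44352060e-04, -4.40039170e+01, -1.76595247e+01,  6.34364784e-02,
        5.80394478e-02, -1.32943342e-04]), 'position': array([0.27409134, 0.56090513, 0.22158734]), 'tcp_rot': array([[-8.98366926e-01,  4.39244091e-01, -1.22249471e-03],
       [ 4.39245647e-01,  8.98365410e-01, -1.68854847e-03],
       [ 3.56562020e-04, -2.05391158e-03, -9.99997827e-01]]), 'force': array([-0.28331829, -0.19081513,  0.17191729]), 'moment': array([-0.01388687,  0.01286169,  0.05489596]), 'opening': 0.9995820993373216} 0.0187
side {'fx': 351.66090625537106, 'fy': 351.66090625537106, 'cx': 255.44527943166423, 'cy': 192.02113213346854, 'k1': -0.09923161696741942, 'rvec': array([ 2.07654853, -0.51496236,  0.31356993]), 'tvec': array([-0.48690364,  0.16549165,  0.81977096])} 0.9961700439453125
top {'fx': 352.74943388328705, 'fy': 352.74943388328705, 'cx': 254.36639841101953, 'cy': 189.5390640411134, 'k1': 0.032427210875456615, 'rvec': array([ 2.15983863, -2.1965753 ,  0.07372146]), 'tvec': array([0.02061706, 0.54343916, 1.20455279])} 0.99554443359375
```

View pics/top0.png

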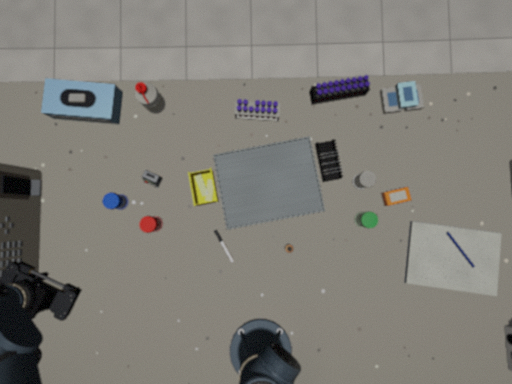

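View pics/side0.png

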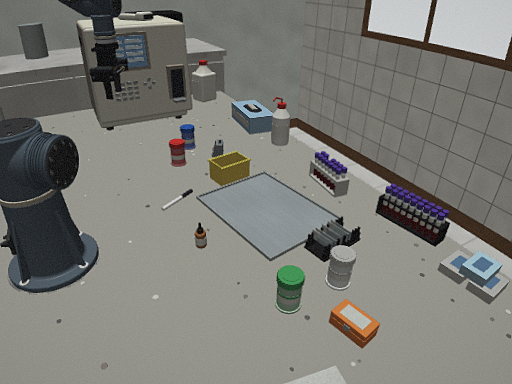

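```bash
cat > h.py <<'E'
from rig import bot,vision
import cv2,numpy as np
def cal(n):
    c=vision.get_calibration(n);K=np.array([[c['fx'],0,c['cx']],[0,c['fy'],c['cy']],[0,0,1]])
    return K,np.array([c['k1'],0,0,0]),cv2.Rodrigues(c['rvec'])[0],c['tvec']
def slopes(n,uv):
    K,k,R,t=cal(n);return cv2.undistortPoints(np.array(uv,float).reshape(-1,1,2),K,k)[:,0]
def onplane(n,uv,z):
    K,k,R,t=cal(n);s=slopes(n,uv);d=np.c_[s,np.ones(len(s))]@R;c=-R.T@t
    return c+d*((z-c[2])/d[:,2])[:,None]
def cloud(n,d):
    K,k,R,t=cal(n);h,w=d.shape;v,u=np.mgrid[:h,:w];s=slopes(n,np.stack([u,v],-1).reshape(-1,2))
    P=np.c_[s,np.ones(len(s))]*d.reshape(-1,1)
    return ((P-t)@R).reshape(h,w,3)
E
python3 - <<'E'
from h import *
for n in("top","side"):
    f=np.load(f"pics/{n}0.npz");p,d=f['p'],f['d'];C=cloud(n,d)
    H=cv2.cvtColor(p,cv2.COLOR_RGB2HSV);h,s,v=[H[...,i].astype(int) for i in range(3)]
    m={'red':((h<6)|(h>174))&(s>150),'blue':(h>105)&(h<125)&(s>150),'green':(h>50)&(h<75)&(s>150),'orange':(h>6)&(h<17)&(s>150),'yellow':(h>22)&(h<33)&(s>150)}
    X=C[...,0];Y=C[...,1];Z=C[...,2]
    ok=(X>.25)&(X<.8)&(abs(Y)<.75)
    m['white']=ok&(Z>.07)&(Z<.1)&(s<40)&(Y<-.2)
    for k,q in m.items():
        q=(q&ok).astype(np.uint8)
        nn,l,st,ce=cv2.connectedComponentsWithStats(q)
        for i in range(1,nn):
            if st[i,4]<60: continue
            g=C[l==i]; zt=np.percentile(g[:,2],95); top=g[g[:,2]>zt-.008]
            r=cv2.minAreaRect((top[:,:2]*1000).astype(np.float32))
            print(n,k,st[i,4],ce[i].round(1),'ztop',round(zt,4),'rect mm',np.round(r[0],1),np.round(r[1],1),round(r[2],1))
    if n=="top":
        print('bench z',[np.median(Z[a]).round(4) for a in (np.s_[240:250,270:290],np.s_[140:150,170:200],np.s_[170:180,260:270])])
    # timer, rack: height
    q=(ok&(Z>.02)&(Z<.12)).astype(np.uint8); nn,l,st,ce=cv2.connectedComponentsWithStats(q)
    for i in range(1,nn):
        if st[i,4]<40: continue
        g=C[l==i];zt=np.percentile(g[:,2],95); r=cv2.minAreaRect((g[g[:,2]>zt-.01][:,:2]*1000).astype(np.float32))
        print(n,'blob',st[i,4],ce[i].round(),round(zt,4),[np.round(a,1) for a in r])
p=np.load("pics/top0.npz")['p']
cv2.imwrite('pics/crop.png',cv2.resize(p[130:240,80:440,::-1],(792,242),interpolation=cv2.INTER_CUBIC))
cv2.imwrite('pics/crop_t.png',cv2.resize(p[160:200,130:170,::-1],(480,480),interpolation=cv2.INTER_CUBIC))
E
```

```text
top red 217 [148.4 223.8] ztop 0.0905 rect mm [429.9 194.3] [384.9  45.5] 89.3
top blue 210 [111.8 200.4] ztop 0.09 rect mm [493.8 253.6] [509.5  46.5] 85.4
top orange 136 [395.  196.2] ztop 0.0395 rect mm [ 512.8 -471.6] [44.  82.3] 11.7
top yellow 367 [201.  187.1] ztop 0.07 rect mm [502.9 135.7] [264.  115.9] 44.8
top white 233 [366.6 178.7] ztop 0.0899 rect mm [ 568.5 -358.9] [51.4 49.8] 88.1
bench z [np.float64(0.0003), np.float64(0.0), np.float64(0.003)]
top blob 92 [269. 114.] 0.0894 [array([797.7, -50.4]), array([30.1,  4.3]), np.float64(89.6)]
top blob 218 [101. 118.] 0.0764 [array([793.8, 541.8]), array([106.5,  12.4]), np.float64(89.7)]
top blob 287 [330. 160.] 0.0499 [array([ 642.8, -250.6]), array([123.9,  66.4]), np.float64(9.4)]
top blob 310 [201. 186.] 0.0709 [array([554.4, 184.9]), array([116.4,  80.1]), np.float64(9.9)]
top blob 108 [ 36. 175.] 0.1191 [array([587.5, 712.9]), array([59.2, 23.2]), np.float64(42.5)]
top blob 196 [151. 178.] 0.0551 [array([593.3, 365.3]), array([55.8, 29.7]), np.float64(65.1)]
top blob 283 [365. 179.] 0.0898 [array([ 568.5, -358.9]), ar
[... 1389 characters left out ...]
, np.float64(56.4)]
side blob 115 [218. 146.] 0.0516 [array([589.6, 358.6]), array([51.7, 30.5]), np.float64(62.4)]
side blob 869 [229. 166.] 0.0665 [array([553.7, 181.6]), array([117.5,  84.6]), np.float64(10.0)]
side blob 146 [333. 177.] 0.0882 [array([795.8, -56.2]), array([33.2,  7.3]), np.float64(86.7)]
side blob 1780 [336. 248.] 0.0865 [array([ 565.9, -363.5]), array([54.5, 54.8]), np.float64(86.2)]
side blob 169 [200. 234.] 0.0649 [array([ 342. , -105.6]), array([9.2, 9.8]), np.float64(59.5)]
side blob 969 [290. 285.] 0.0871 [array([ 433. , -364.3]), array([53.8, 54.4]), np.float64(8.8)]
side blob 1088 [355. 320.] 0.0375 [array([ 511.5, -477.5]), array([51.4, 82.6]), np.float64(11.4)]
```

View pics/crop_t.png

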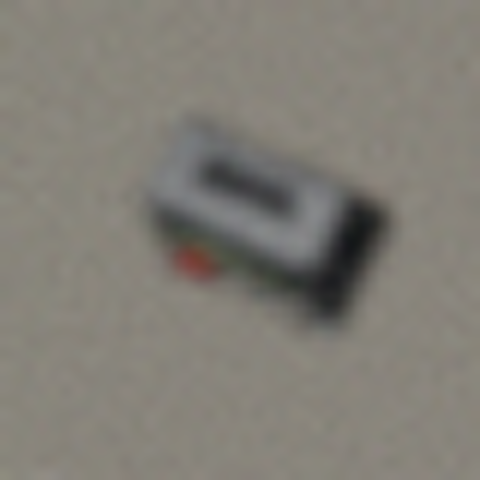

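View pics/crop.png

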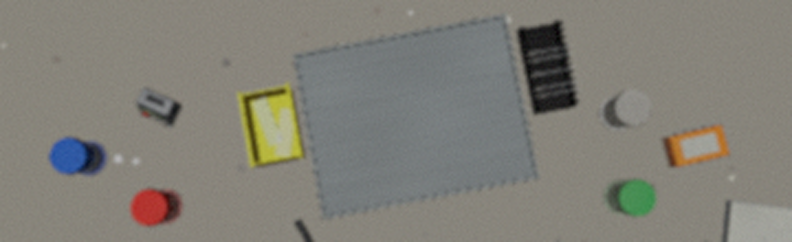

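Run:
```python
from h import *
for n in("top","side"):
    f=np.load(f"pics/{n}0.npz");p,d=f['p'],f['d'];C=cloud(n,d)
    L=cv2.cvtColor(p,cv2.COLOR_RGB2LAB).astype(int);X,Y,Z=[C[...,i] for i in range(3)]
    print(L[180,265] if n=="top" else L[220,275],L[245,275] if n=="top" else L[330,250])
    q=((L[...,2]<127)&(X>.35)&(X<.78)&(Y<.22)&(Y>-.28)&(Z<.022)).astype(np.uint8)
    q=cv2.morphologyEx(q,cv2.MORPH_OPEN,np.ones((3,3)))
    nn,l,st,ce=cv2.connectedComponentsWithStats(q);i=1+np.argmax(st[1:,4])
    print(n,st[i])
    c=max(cv2.findContours((l==i).astype(np.uint8),0,cv2.CHAIN_APPROX_NONE)[0],key=len)
    h=cv2.convexHull(c)[:,0]
    for z in (0.003,.011): 
        P=onplane(n,h,z)[:,:2]*1000;print(z,[np.round(a,1) for a in cv2.minAreaRect(P.astype(np.float32))])
    o=p[:,:,::-1].copy();cv2.drawContours(o,[c],-1,(0,0,255),1);cv2.imwrite(f"pics/tray_{n}.png",o)
    # lids by ray on plane .086 : circle of blob region
    for nm,(u,v) in (dict(red=(148,224),blue=(112,200),white=(367,179),green=(369,219)) if n=="top" else dict(red=(176,143),blue=(187,128),white=(342,253),green=(290,276))).items():
        pass
```

```text
[132 125 128] [143 128 133]Traceback (most recent call last):
  File "<stdin>", line 8, in <module>
    return _wrapfunc(a, 'argmax', axis=axis, out=out, **kwds)
    return bound(*args, **kwds)
ValueError: attempt to get argmax of an empty sequence
```

Run:
```python
from h import *
for n in("top","side"):
    f=np.load(f"pics/{n}0.npz");p,d=f['p'],f['d'];C=cloud(n,d)
    L=cv2.cvtColor(cv2.GaussianBlur(p,(3,3),0),cv2.COLOR_RGB2LAB).astype(int);X,Y,Z=[C[...,i] for i in range(3)]
    q=((L[...,2]<=130)&(X>.35)&(X<.78)&(Y<.22)&(Y>-.28)&(Z<.022)).astype(np.uint8)
    q=cv2.morphologyEx(q,cv2.MORPH_OPEN,np.ones((3,3)))
    nn,l,st,ce=cv2.connectedComponentsWithStats(q);i=1+np.argmax(st[1:,4])
    print(n,st[i])
    c=max(cv2.findContours((l==i).astype(np.uint8),0,cv2.CHAIN_APPROX_NONE)[0],key=len)
    h=cv2.convexHull(c)[:,0]
    for z in (0.003,.011): 
        P=onplane(n,h,z)[:,:2]*1000;print(z,[np.round(a,1) for a in cv2.minAreaRect(P.astype(np.float32))])
    o=p[:,:,::-1].copy();cv2.drawContours(o,[c],-1,(0,0,255),1);cv2.imwrite(f"pics/tray_{n}.png",o)
a=cv2.imread("pics/tray_top.png")[120:250,180:360];b=cv2.imread("pics/tray_side.png")[150:270,180:360]
cv2.imwrite("pics/trays.png",np.vstack([cv2.resize(a,None,fx=2.2,fy=2.2),cv2.resize(b,None,fx=2.2,fy=2.2)]))
```

```text
top [ 214  137  111   92 7566]
0.003 [array([569.8, -37.2]), array([272.1, 352.5]), np.float64(9.9)]
0.011 [array([569. , -36.9]), array([270.3, 350.2]), np.float64(9.9)]
side [ 197  171  141   90 6740]
0.003 [array([577.3, -63.8]), array([281.2, 422.4]), np.float64(9.8)]
0.011 [array([571.1, -73.5]), array([277.3, 416.6]), np.float64(9.8)]
```

View pics/trays.png

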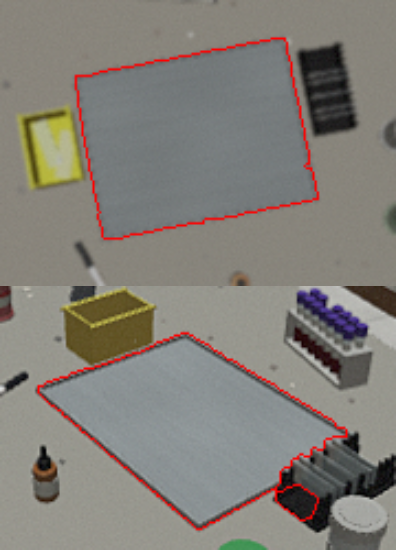

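Run:
```python
from h import *
P=onplane("side",[[196.8,196.4],[263.2,171.4],[270.9,260],[338.5,217]],.011)[:,:2]*1000
print(P.round(1),(P[1]+P[2])/2,(P[0]+P[3])/2)
```

```text
[[ 406.9  100.1]
 [ 664.5  148.7]
 [ 463.9 -242.2]
 [ 721.5 -179.2]] [564.21394527 -46.72594842] [564.20799484 -39.55463206]
```

```bash
python3 -m handwheel '[{"hand":1,"dx":3.17,"dy":-1.99},{"hand":1,"dx":3.17,"dy":-1.99},{"hand":1,"dx":3.17,"dy":-1.99},{"hand":1,"dx":3.17,"dy":-1.99},{"hand":1,"dx":3.17,"dy":-1.99},{"hand":1,"dx":3.17,"dy":-1.99},{"hand":1,"dx":3.17,"dy":-1.99},{"hand":1,"dx":3.17,"dy":-1.99},{"hand":1,"dx":3.17,"dy":-1.99},{"hand":1,"dx":3.17,"dy":-1.99}]'; python3 -m handwheel '[{"hand":1,"dz":-4},{"hand":1,"dz":-4},{"hand":1,"dz":-3},{"hand":1},{"hand":1}]'
python3 - <<'E'
from h import *
for n in("side","top"):
    p,d=vision.capture(n);cv2.imwrite(f"pics/{n}1.png",p[:,:,::-1])
    a=p[80:190,150:300] if n=="side" else p[130:230,100:220]
    cv2.imwrite(f"pics/{n}1c.png",cv2.resize(a[:,:,::-1],None,fx=4,fy=4,interpolation=2))
E
```

```text
invalid input
invalid input
```

View pics/side1c.png

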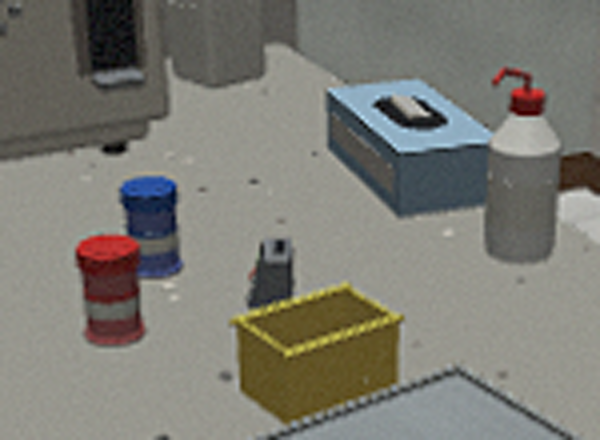

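View pics/top1c.png

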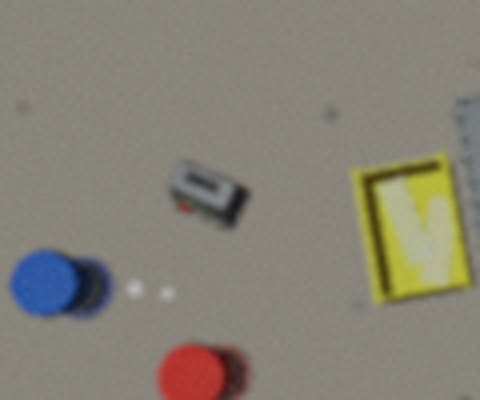

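Nothing moved; every row probably needs all seven keys.

```bash
python3 -m handwheel '[{"hand":1,"dx":3.2,"dy":-2,"dz":0,"wx":0,"wy":0,"wz":0},{"hand":1,"dx":3.2,"dy":-2,"dz":0,"wx":0,"wy":0,"wz":0},{"hand":1,"dx":3.2,"dy":-2,"dz":0,"wx":0,"wy":0,"wz":0},{"hand":1,"dx":3.2,"dy":-2,"dz":0,"wx":0,"wy":0,"wz":0},{"hand":1,"dx":3.2,"dy":-2,"dz":0,"wx":0,"wy":0,"wz":0},{"hand":1,"dx":3.2,"dy":-2,"dz":0,"wx":0,"wy":0,"wz":0},{"hand":1,"dx":3.2,"dy":-2,"dz":0,"wx":0,"wy":0,"wz":0},{"hand":1,"dx":3.2,"dy":-2,"dz":0,"wx":0,"wy":0,"wz":0},{"hand":1,"dx":3.2,"dy":-2,"dz":0,"wx":0,"wy":0,"wz":0},{"hand":1,"dx":2.9,"dy":-1.9,"dz":0,"wx":0,"wy":0,"wz":0}]'
```

```text
time_s: 1.2
position: [0.5929, 0.3613, 0.2222]
tcp_rot: [[-0.898, 0.44, -0.0], [0.44, 0.898, -0.0], [0.0, -0.0, -1.0]]
force: [0.2, -0.4, -0.2]
opening: 0.999
```

```bash
python3 -m handwheel '[{"hand":1,"dx":0,"dy":0,"dz":-4,"wx":0,"wy":0,"wz":0},{"hand":1,"dx":0,"dy":0,"dz":-4,"wx":0,"wy":0,"wz":0},{"hand":1,"dx":0,"dy":0,"dz":-3,"wx":0,"wy":0,"wz":0},{"hand":1,"dx":0,"dy":0,"dz":-2,"wx":0,"wy":0,"wz":0},{"hand":1,"dx":0,"dy":0,"dz":0,"wx":0,"wy":0,"wz":0}]'
cat > look.py <<'E'
from h import *
import sys
tag=sys.argv[1];b={'side':list(map(int,sys.argv[2].split(','))),'top':list(map(int,sys.argv[3].split(',')))}
out=[]
for n in("side","top"):
    p,d=vision.capture(n);np.savez(f"pics/{n}{tag}.npz",p=p,d=d)
    u0,v0,w=b[n];h=w*3//4
    out.append(cv2.resize(p[v0:v0+h,u0:u0+w,::-1],(400,300),interpolation=2))
cv2.imwrite(f"pics/l{tag}.png",np.hstack(out))
E
python3 look.py 2 150,60,150 90,130,140
```

```text
time_s: 1.7
position: [0.5887, 0.3611, 0.0883]
tcp_rot: [[-0.898, 0.439, -0.008], [0.44, 0.898, -0.003], [0.006, -0.006, -1.0]]
force: [-0.5, 0.5, -0.5]
opening: 0.997
```

View pics/l2.png

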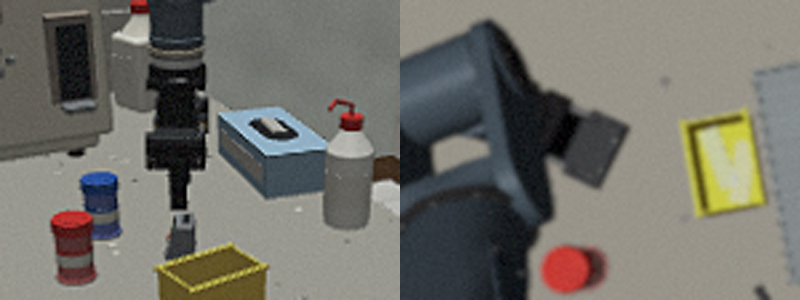

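```bash
python3 -m handwheel '[{"hand":1,"dx":0,"dy":0,"dz":-2.5,"wx":0,"wy":0,"wz":0},{"hand":1,"dx":0,"dy":0,"dz":-2.2,"wx":0,"wy":0,"wz":0},{"hand":1,"dx":0,"dy":0,"dz":-2,"wx":0,"wy":0,"wz":0},{"hand":1,"dx":0,"dy":0,"dz":0,"wx":0,"wy":0,"wz":0},{"hand":1,"dx":0,"dy":0,"dz":0,"wx":0,"wy":0,"wz":0}]';python3 look.py 3 180,90,80 90,130,140
```

```text
time_s: 2.3
position: [0.5926, 0.363, 0.0272]
tcp_rot: [[-0.898, 0.439, 0.002], [0.439, 0.898, 0.001], [-0.002, 0.002, -1.0]]
force: [0.4, -0.4, -0.8]
opening: 1.003
```

View pics/l3.png

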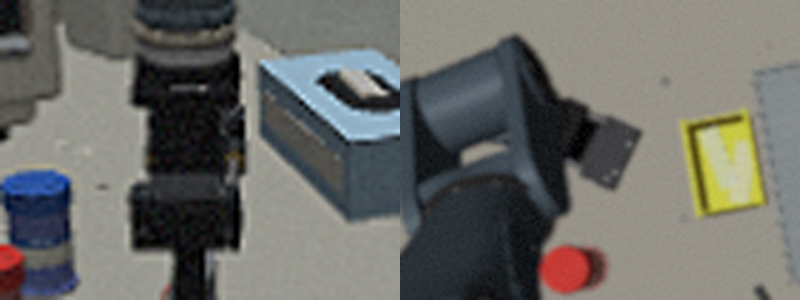

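```bash
python3 -m handwheel '[{"hand":1,"dx":0,"dy":0,"dz":-0.6,"wx":0,"wy":0,"wz":0},{"hand":-1,"dx":0,"dy":0,"dz":0,"wx":0,"wy":0,"wz":0},{"hand":-1,"dx":0,"dy":0,"dz":0,"wx":0,"wy":0,"wz":0},{"hand":-1,"dx":0,"dy":0,"dz":0,"wx":0,"wy":0,"wz":0},{"hand":-1,"dx":0,"dy":0,"dz":0,"wx":0,"wy":0,"wz":0},{"hand":-1,"dx":0,"dy":0,"dz":0,"wx":0,"wy":0,"wz":0}]'
python3 -m handwheel '[{"hand":-1,"dx":0,"dy":0,"dz":0,"wx":0,"wy":0,"wz":0},{"hand":-1,"dx":0,"dy":0,"dz":0,"wx":0,"wy":0,"wz":0},{"hand":-1,"dx":0,"dy":0,"dz":0,"wx":0,"wy":0,"wz":0},{"hand":-1,"dx":0,"dy":0,"dz":0,"wx":0,"wy":0,"wz":0}]'
```

```text
time_s: 3.0
position: [0.5917, 0.3626, 0.0196]
tcp_rot: [[-0.898, 0.439, 0.0], [0.439, 0.898, 0.0], [-0.0, 0.0, -1.0]]
force: [0.2, -0.3, 0.0]
opening: 0.634
time_s: 3.4
position: [0.5917, 0.3625, 0.0196]
tcp_rot: [[-0.898, 0.439, 0.0], [0.439, 0.898, 0.0], [-0.0, 0.0, -1.0]]
force: [1.1, 0.6, -0.2]
opening: 0.619
```

```bash
python3 -m handwheel '[{"hand":-1,"dx":0,"dy":0,"dz":1,"wx":0,"wy":0,"wz":0},{"hand":-1,"dx":0,"dy":0,"dz":3,"wx":0,"wy":0,"wz":0},{"hand":-1,"dx":0,"dy":0,"dz":4,"wx":0,"wy":0,"wz":0},{"hand":-1,"dx":0,"dy":0,"dz":4,"wx":0,"wy":0,"wz":0},{"hand":-1,"dx":0,"dy":0,"dz":0,"wx":0,"wy":0,"wz":0}]'
python3 -m handwheel '[{"hand":-1,"dx":0.7,"dy":-3.85,"dz":0,"wx":0,"wy":0,"wz":0.063},{"hand":-1,"dx":0.7,"dy":-3.85,"dz":0,"wx":0,"wy":0,"wz":0.063},{"hand":-1,"dx":0.7,"dy":-3.85,"dz":0,"wx":0,"wy":0,"wz":0.063},{"hand":-1,"dx":0.7,"dy":-3.85,"dz":0,"wx":0,"wy":0,"wz":0.063},{"hand":-1,"dx":0.7,"dy":-3.85,"dz":0,"wx":0,"wy":0,"wz":0.063},{"hand":-1,"dx":0.7,"dy":-3.85,"dz":0,"wx":0,"wy":0,"wz":0.063},{"hand":-1,"dx":0.7,"dy":-3.85,"dz":0,"wx":0,"wy":0,"wz":0.063},{"hand":-1,"dx":0.7,"dy":-3.85,"dz":0,"wx":0,"wy":0,"wz":0.063},{"hand":-1,"dx":0.7,"dy":-3.85,"dz":0,"wx":0,"wy":0,"wz":0.063},{"hand":-1,"dx":0.6,"dy":-3.85,"dz":0,"wx":0,"wy":0,"wz":0.063}]'
python3 -m handwheel '[{"hand":-1,"dx":0,"dy":0,"dz":-3,"wx":0,"wy":0,"wz":0},{"hand":-1,"dx":0,"dy":0,"dz":-3,"wx":0,"wy":0,"wz":0},{"hand":-1,"dx":0,"dy":0,"dz":0,"wx":0,"wy":0,"wz":0},{"hand":-1,"dx":0,"dy":0,"dz":0,"wx":0,"wy":0,"wz":0}]';python3 look.py 4 200,130,150 200,120,160
```

```text
time_s: 3.9
position: [0.5956, 0.3642, 0.1473]
tcp_rot: [[-0.898, 0.439, 0.013], [0.439, 0.898, 0.005], [-0.009, 0.01, -1.0]]
force: [1.1, 0.2, -0.8]
opening: 0.619
time_s: 4.9
position: [0.66, -0.0241, 0.1392]
tcp_rot: [[-0.984, -0.177, -0.001], [-0.177, 0.984, 0.0], [0.001, 0.0, -1.0]]
force: [0.5, 0.4, -0.4]
opening: 0.617
time_s: 5.3
position: [0.6597, -0.0223, 0.0791]
tcp_rot: [[-0.985, -0.174, -0.002], [-0.174, 0.985, 0.0], [0.002, 0.001, -1.0]]
force: [1.3, 0.7, 0.1]
opening: 0.622
```

View pics/l4.png

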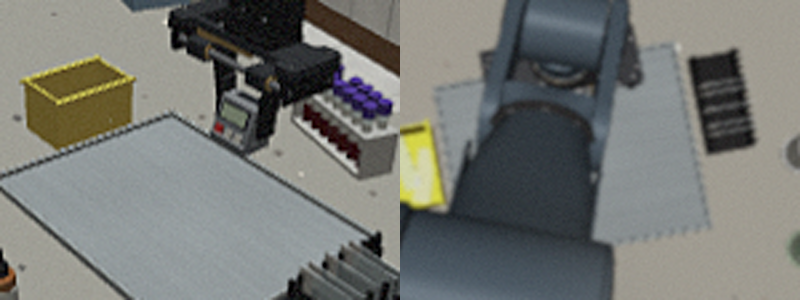

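```bash
python3 -m handwheel '[{"hand":-1,"dx":0.1,"dy":0,"dz":-2.5,"wx":0,"wy":0,"wz":0},{"hand":-1,"dx":0,"dy":0,"dz":-2,"wx":0,"wy":0,"wz":0},{"hand":-1,"dx":0,"dy":0,"dz":-0.7,"wx":0,"wy":0,"wz":0},{"hand":-1,"dx":0,"dy":0,"dz":-0.3,"wx":0,"wy":0,"wz":0},{"hand":-1,"dx":0,"dy":0,"dz":0,"wx":0,"wy":0,"wz":0},{"hand":-1,"dx":0,"dy":0,"dz":0,"wx":0,"wy":0,"wz":0}]'
```

```text
time_s: 6.0
position: [0.6625, -0.0226, 0.0259]
tcp_rot: [[-0.985, -0.175, 0.002], [-0.175, 0.985, -0.0], [-0.002, -0.001, -1.0]]
force: [-0.1, 0.2, -0.4]
opening: 0.618
```

```bash
python3 -m handwheel '[{"hand":-1,"dx":-0.1,"dy":0,"dz":-0.3,"wx":0,"wy":0,"wz":0},{"hand":-1,"dx":0,"dy":0,"dz":0,"wx":0,"wy":0,"wz":0},{"hand":-1,"dx":0,"dy":0,"dz":0,"wx":0,"wy":0,"wz":0}]'
```

```text
time_s: 6.3
position: [0.6618, -0.0228, 0.0227]
tcp_rot: [[-0.985, -0.174, 0.003], [-0.174, 0.985, -0.0], [-0.003, -0.001, -1.0]]
force: [1.3, 0.9, 3.9]
opening: 0.618
```

```bash
python3 -m handwheel '[{"hand":1,"dx":0,"dy":0,"dz":0,"wx":0,"wy":0,"wz":0},{"hand":1,"dx":0,"dy":0,"dz":0,"wx":0,"wy":0,"wz":0},{"hand":1,"dx":0,"dy":0,"dz":0,"wx":0,"wy":0,"wz":0},{"hand":1,"dx":0,"dy":0,"dz":0,"wx":0,"wy":0,"wz":0},{"hand":1,"dx":0,"dy":0,"dz":0.5,"wx":0,"wy":0,"wz":0},{"hand":1,"dx":0,"dy":0,"dz":3,"wx":0,"wy":0,"wz":0},{"hand":1,"dx":0,"dy":0,"dz":4,"wx":0,"wy":0,"wz":0},{"hand":1,"dx":0,"dy":0,"dz":4,"wx":0,"wy":0,"wz":0}]'
```

```text
time_s: 7.1
position: [0.6599, -0.0224, 0.1374]
tcp_rot: [[-0.985, -0.174, -0.002], [-0.174, 0.985, 0.0], [0.002, 0.001, -1.0]]
force: [0.3, 0.2, 0.2]
opening: 0.998
```

```bash
python3 -m handwheel '[{"hand":1,"dx":-1.2,"dy":-3.8,"dz":1,"wx":0,"wy":0,"wz":-0.128},{"hand":1,"dx":-1.2,"dy":-3.8,"dz":1,"wx":0,"wy":0,"wz":-0.128},{"hand":1,"dx":-1.2,"dy":-3.8,"dz":0,"wx":0,"wy":0,"wz":-0.128},{"hand":1,"dx":-1.2,"dy":-3.8,"dz":0,"wx":0,"wy":0,"wz":-0.128},{"hand":1,"dx":-1.2,"dy":-3.8,"dz":0,"wx":0,"wy":0,"wz":-0.128},{"hand":1,"dx":-1.2,"dy":-3.8,"dz":0,"wx":0,"wy":0,"wz":-0.128},{"hand":1,"dx":-1.2,"dy":-3.8,"dz":0,"wx":0,"wy":0,"wz":-0.128},{"hand":1,"dx":-1.2,"dy":-3.8,"dz":0,"wx":0,"wy":0,"wz":-0.128},{"hand":1,"dx":-1.2,"dy":-3.8,"dz":0,"wx":0,"wy":0,"wz":-0.128},{"hand":1,"dx":-1.2,"dy":-3.8,"dz":0,"wx":0,"wy":0,"wz":-0.128}]'
python3 -m handwheel '[{"hand":1,"dx":-1.4,"dy":-3.7,"dz":0,"wx":0,"wy":0,"wz":-0.128},{"hand":1,"dx":-1.4,"dy":-3.6,"dz":0,"wx":0,"wy":0,"wz":-0.128},{"hand":1,"dx":0,"dy":0,"dz":0,"wx":0,"wy":0,"wz":0},{"hand":1,"dx":0,"dy":0,"dz":0,"wx":0,"wy":0,"wz":0}]'
```

```text
time_s: 8.1
position: [0.5398, -0.404, 0.1569]
tcp_rot: [[-0.444, 0.896, 0.0], [0.896, 0.444, 0.0], [-0.0, 0.0, -1.0]]
force: [0.1, 0.2, 0.7]
opening: 0.999
time_s: 8.5
position: [0.5117, -0.4762, 0.1564]
tcp_rot: [[-0.207, 0.978, -0.0], [0.978, 0.207, 0.001], [0.001, 0.0, -1.0]]
force: [0.4, 1.1, -0.3]
opening: 1.001
```

```bash
python3 -m handwheel '[{"hand":1,"dx":0,"dy":0,"dz":-4,"wx":0,"wy":0,"wz":0},{"hand":1,"dx":0,"dy":0,"dz":-4,"wx":0,"wy":0,"wz":0},{"hand":1,"dx":0,"dy":0,"dz":-2.5,"wx":0,"wy":0,"wz":0},{"hand":1,"dx":0,"dy":0,"dz":0,"wx":0,"wy":0,"wz":0},{"hand":1,"dx":0,"dy":0,"dz":0,"wx":0,"wy":0,"wz":0}]';python3 look.py 5 280,230,150 340,150,120
```

```text
time_s: 9.0
position: [0.5132, -0.4743, 0.0518]
tcp_rot: [[-0.21, 0.978, -0.0], [0.978, 0.21, 0.001], [0.001, -0.0, -1.0]]
force: [-0.7, 0.5, -0.1]
opening: 0.999
```

View pics/l5.png

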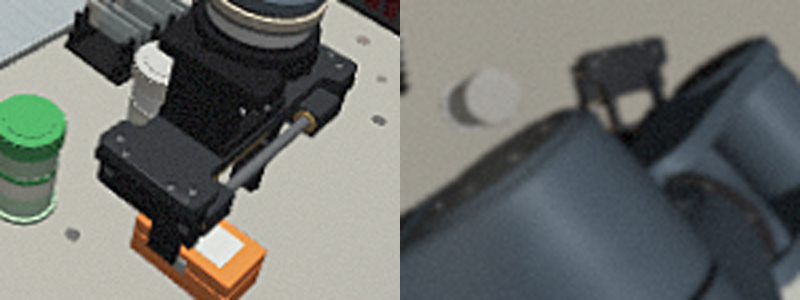

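```bash
python3 -m handwheel '[{"hand":1,"dx":0,"dy":0,"dz":-2,"wx":0,"wy":0,"wz":0},{"hand":1,"dx":0,"dy":0,"dz":-2,"wx":0,"wy":0,"wz":0},{"hand":1,"dx":0,"dy":0,"dz":0,"wx":0,"wy":0,"wz":0},{"hand":-1,"dx":0,"dy":0,"dz":0,"wx":0,"wy":0,"wz":0},{"hand":-1,"dx":0,"dy":0,"dz":0,"wx":0,"wy":0,"wz":0},{"hand":-1,"dx":0,"dy":0,"dz":0,"wx":0,"wy":0,"wz":0},{"hand":-1,"dx":0,"dy":0,"dz":0,"wx":0,"wy":0,"wz":0},{"hand":-1,"dx":0,"dy":0,"dz":0,"wx":0,"wy":0,"wz":0},{"hand":-1,"dx":0,"dy":0,"dz":0,"wx":0,"wy":0,"wz":0},{"hand":-1,"dx":0,"dy":0,"dz":0,"wx":0,"wy":0,"wz":0}]'
python3 -m handwheel '[{"hand":-1,"dx":0,"dy":0,"dz":0,"wx":0,"wy":0,"wz":0},{"hand":-1,"dx":0,"dy":0,"dz":0,"wx":0,"wy":0,"wz":0},{"hand":-1,"dx":0,"dy":0,"dz":0,"wx":0,"wy":0,"wz":0}]'
```

```text
time_s: 10.1
position: [0.5126, -0.4756, 0.0118]
tcp_rot: [[-0.208, 0.978, 0.0], [0.978, 0.208, -0.0], [-0.0, 0.0, -1.0]]
force: [-0.3, 1.1, 1.8]
opening: 0.552
time_s: 10.4
position: [0.5126, -0.4757, 0.0118]
tcp_rot: [[-0.208, 0.978, 0.0], [0.978, 0.208, -0.0], [-0.0, 0.0, -1.0]]
force: [0.0, 0.3, 2.5]
opening: 0.549
```

```bash
python3 -m handwheel '[{"hand":-1,"dx":0,"dy":0,"dz":1,"wx":0,"wy":0,"wz":0},{"hand":-1,"dx":0,"dy":0,"dz":3,"wx":0,"wy":0,"wz":0},{"hand":-1,"dx":0,"dy":0,"dz":4,"wx":0,"wy":0,"wz":0},{"hand":-1,"dx":0,"dy":0,"dz":4,"wx":0,"wy":0,"wz":0},{"hand":-1,"dx":0,"dy":0,"dz":2,"wx":0,"wy":0,"wz":-0.036},{"hand":-1,"dx":0,"dy":0,"dz":0,"wx":0,"wy":0,"wz":0}]'
python3 -m handwheel '[{"hand":-1,"dx":-0.4,"dy":4,"dz":0,"wx":0,"wy":0,"wz":0},{"hand":-1,"dx":-0.4,"dy":4,"dz":0,"wx":0,"wy":0,"wz":0},{"hand":-1,"dx":-0.4,"dy":4,"dz":0,"wx":0,"wy":0,"wz":0},{"hand":-1,"dx":-0.4,"dy":4,"dz":0,"wx":0,"wy":0,"wz":0},{"hand":-1,"dx":-0.4,"dy":4,"dz":0,"wx":0,"wy":0,"wz":0},{"hand":-1,"dx":-0.4,"dy":4,"dz":0,"wx":0,"wy":0,"wz":0},{"hand":-1,"dx":-0.4,"dy":4,"dz":0,"wx":0,"wy":0,"wz":0},{"hand":-1,"dx":-0.4,"dy":4,"dz":0,"wx":0,"wy":0,"wz":0},{"hand":-1,"dx":-0.4,"dy":4,"dz":0,"wx":0,"wy":0,"wz":0},{"hand":-1,"dx":-0.4,"dy":4,"dz":0,"wx":0,"wy":0,"wz":0}]'
python3 -m handwheel '[{"hand":-1,"dx":-0.4,"dy":4,"dz":0,"wx":0,"wy":0,"wz":0},{"hand":-1,"dx":-0.4,"dy":4,"dz":0,"wx":0,"wy":0,"wz":0},{"hand":-1,"dx":-0.3,"dy":4,"dz":-4,"wx":0,"wy":0,"wz":0},{"hand":-1,"dx":0,"dy":0,"dz":-4,"wx":0,"wy":0,"wz":0},{"hand":-1,"dx":0,"dy":0,"dz":0,"wx":0,"wy":0,"wz":0},{"hand":-1,"dx":0,"dy":0,"dz":0,"wx":0,"wy":0,"wz":0}]'
python3 look.py 6 180,130,150 200,120,160
```

```text
time_s: 11.0
position: [0.5142, -0.4776, 0.1562]
tcp_rot: [[-0.173, 0.985, 0.005], [0.985, 0.173, -0.007], [-0.008, 0.004, -1.0]]
force: [1.0, -0.7, -0.9]
opening: 0.55
time_s: 12.0
position: [0.471, -0.0736, 0.1503]
tcp_rot: [[-0.173, 0.985, -0.003], [0.985, 0.173, 0.001], [0.002, -0.003, -1.0]]
force: [0.5, -0.2, -1.0]
opening: 0.551
time_s: 12.6
position: [0.4607, 0.0398, 0.0753]
tcp_rot: [[-0.174, 0.985, -0.004], [0.985, 0.174, 0.001], [0.001, -0.004, -1.0]]
force: [0.6, 0.5, -0.8]
opening: 0.548
```

View pics/l6.png

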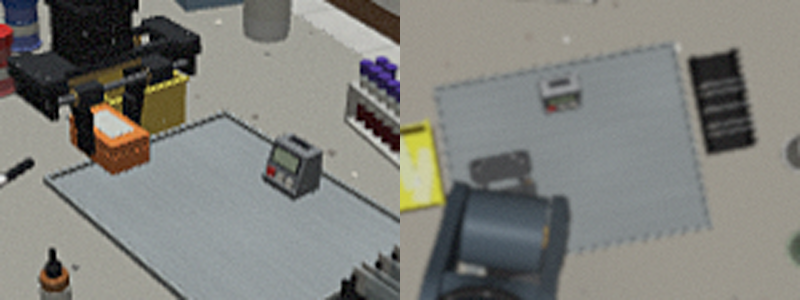

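```bash
cat > meas.py <<'E'
from h import *
def blobs(n,tag,lo=.02,hi=.12,box=(.35,.75,-.6,.6)):
    f=np.load(f"pics/{n}{tag}.npz");C=cloud(n,f['d']);X,Y,Z=[C[...,i] for i in range(3)]
    q=((X>box[0])&(X<box[1])&(Y>box[2])&(Y<box[3])&(Z>lo)&(Z<hi)).astype(np.uint8);nn,l,st,ce=cv2.connectedComponentsWithStats(q)
    for i in range(1,nn):
        if st[i,4]<40: continue
        g=C[l==i];zt=np.percentile(g[:,2],95);T=g[g[:,2]>zt-.01][:,:2]*1000; r=cv2.minAreaRect(T.astype(np.float32))
        print(n,st[i,4],ce[i].round(),'z',round(zt,4),[np.round(a,1) for a in r],f['p'][int(ce[i][1]),int(ce[i][0])])
E
python3 - <<'E'
from meas import *
blobs('top',6,box=(.6,.72,-.08,.05)); blobs('side',6,box=(.6,.72,-.08,.05))
E
```

```text
top 198 [264. 156.] z 0.0579 [array([661. , -21.9]), array([31.8, 53.4]), np.float64(11.0)] [149 151 153]
side 298 [290. 190.] z 0.0545 [array([658.8, -27. ]), array([31.6, 55. ]), np.float64(7.0)] [101 108  93]
```

```bash
python3 -m handwheel '[{"hand":-1,"dx":0.2,"dy":0.45,"dz":-2,"wx":0,"wy":0,"wz":0},{"hand":-1,"dx":0,"dy":0,"dz":-2,"wx":0,"wy":0,"wz":0},{"hand":-1,"dx":0,"dy":0,"dz":-1.2,"wx":0,"wy":0,"wz":0},{"hand":-1,"dx":0,"dy":0,"dz":-0.3,"wx":0,"wy":0,"wz":0},{"hand":-1,"dx":0,"dy":0,"dz":0,"wx":0,"wy":0,"wz":0},{"hand":-1,"dx":0,"dy":0,"dz":0,"wx":0,"wy":0,"wz":0},{"hand":-1,"dx":0,"dy":0,"dz":0,"wx":0,"wy":0,"wz":0}]'
```

```text
time_s: 13.4
position: [0.4644, 0.0441, 0.022]
tcp_rot: [[-0.173, 0.985, 0.002], [0.985, 0.173, -0.0], [-0.001, 0.002, -1.0]]
force: [-0.0, -0.5, -0.9]
opening: 0.548
```

```bash
python3 -m handwheel '[{"hand":-1,"dx":-0.15,"dy":0,"dz":-0.3,"wx":0,"wy":0,"wz":0},{"hand":-1,"dx":0,"dy":0,"dz":-0.3,"wx":0,"wy":0,"wz":0},{"hand":-1,"dx":0,"dy":0,"dz":-0.1,"wx":0,"wy":0,"wz":0},{"hand":-1,"dx":0,"dy":0,"dz":0,"wx":0,"wy":0,"wz":0},{"hand":-1,"dx":0,"dy":0,"dz":0,"wx":0,"wy":0,"wz":0}]'
```

```text
time_s: 13.9
position: [0.4622, 0.0444, 0.0147]
tcp_rot: [[-0.173, 0.985, -0.0], [0.985, 0.173, -0.0], [-0.0, -0.0, -1.0]]
force: [-1.1, -0.3, 5.7]
opening: 0.552
```

```bash
python3 -m handwheel '[{"hand":0.4,"dx":0,"dy":0,"dz":0,"wx":0,"wy":0,"wz":0},{"hand":0.4,"dx":0,"dy":0,"dz":0,"wx":0,"wy":0,"wz":0},{"hand":0.4,"dx":0,"dy":0,"dz":0,"wx":0,"wy":0,"wz":0},{"hand":0.4,"dx":0,"dy":0,"dz":0.5,"wx":0,"wy":0,"wz":0},{"hand":0.4,"dx":0,"dy":0,"dz":2,"wx":0,"wy":0,"wz":0},{"hand":1,"dx":0,"dy":0,"dz":4,"wx":0,"wy":0,"wz":0},{"hand":1,"dx":0,"dy":0,"dz":4,"wx":0,"wy":0,"wz":0},{"hand":1,"dx":0,"dy":0,"dz":4,"wx":0,"wy":0,"wz":0},{"hand":1,"dx":0,"dy":0,"dz":0,"wx":0,"wy":0,"wz":0}]'
```

```text
time_s: 14.8
position: [0.4658, 0.0439, 0.164]
tcp_rot: [[-0.173, 0.985, 0.011], [0.985, 0.173, -0.002], [-0.004, 0.011, -1.0]]
force: [1.7, 0.7, 0.0]
opening: 0.953
```

```bash
python3 -m handwheel '[{"hand":1,"dx":-0.4,"dy":3.95,"dz":0,"wx":0,"wy":0,"wz":0},{"hand":1,"dx":-0.4,"dy":3.95,"dz":0,"wx":0,"wy":0,"wz":0},{"hand":1,"dx":-0.4,"dy":3.95,"dz":0,"wx":0,"wy":0,"wz":0},{"hand":1,"dx":-0.4,"dy":3.95,"dz":0,"wx":0,"wy":0,"wz":0},{"hand":1,"dx":-0.4,"dy":3.95,"dz":0,"wx":0,"wy":0,"wz":0},{"hand":1,"dx":-0.4,"dy":3.95,"dz":0,"wx":0,"wy":0,"wz":0},{"hand":1,"dx":-0.4,"dy":3.95,"dz":0,"wx":0,"wy":0,"wz":0},{"hand":1,"dx":-0.4,"dy":3.95,"dz":0,"wx":0,"wy":0,"wz":0},{"hand":1,"dx":0,"dy":0,"dz":-3,"wx":0,"wy":0,"wz":0},{"hand":1,"dx":0,"dy":0,"dz":0,"wx":0,"wy":0,"wz":0}]'
python3 -m handwheel '[{"hand":1,"dx":0,"dy":0,"dz":-2,"wx":0,"wy":0,"wz":0},{"hand":1,"dx":0,"dy":0,"dz":0,"wx":0,"wy":0,"wz":0},{"hand":1,"dx":0,"dy":0,"dz":0,"wx":0,"wy":0,"wz":0}]'
python3 look.py 7 130,80,130 200,120,160
```

```text
time_s: 15.8
position: [0.4269, 0.3597, 0.1256]
tcp_rot: [[-0.176, 0.984, -0.008], [0.984, 0.176, -0.004], [-0.003, -0.008, -1.0]]
force: [-1.8, -0.2, -0.3]
opening: 1.0
time_s: 16.1
position: [0.4301, 0.3593, 0.1093]
tcp_rot: [[-0.172, 0.985, -0.002], [0.985, 0.172, -0.001], [-0.001, -0.002, -1.0]]
force: [-0.1, -0.4, 0.4]
opening: 1.0
```

View pics/l7.png

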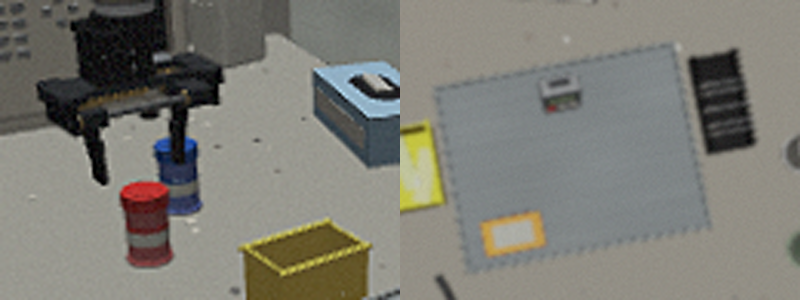

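```bash
python3 -m handwheel '[{"hand":1,"dx":0,"dy":0.05,"dz":-2,"wx":0,"wy":0,"wz":0},{"hand":1,"dx":0,"dy":0,"dz":-2,"wx":0,"wy":0,"wz":0},{"hand":1,"dx":0,"dy":0,"dz":-1.1,"wx":0,"wy":0,"wz":0},{"hand":1,"dx":0,"dy":0,"dz":0,"wx":0,"wy":0,"wz":0},{"hand":-1,"dx":0,"dy":0,"dz":0,"wx":0,"wy":0,"wz":0},{"hand":-1,"dx":0,"dy":0,"dz":0,"wx":0,"wy":0,"wz":0},{"hand":-1,"dx":0,"dy":0,"dz":0,"wx":0,"wy":0,"wz":0},{"hand":-1,"dx":0,"dy":0,"dz":0,"wx":0,"wy":0,"wz":0},{"hand":-1,"dx":0,"dy":0,"dz":0,"wx":0,"wy":0,"wz":0},{"hand":-1,"dx":0,"dy":0,"dz":0,"wx":0,"wy":0,"wz":0}]'
python3 -m handwheel '[{"hand":-1,"dx":0,"dy":0,"dz":0,"wx":0,"wy":0,"wz":0},{"hand":-1,"dx":0,"dy":0,"dz":0,"wx":0,"wy":0,"wz":0},{"hand":-1,"dx":0,"dy":0,"dz":0,"wx":0,"wy":0,"wz":0}]'
python3 - <<'E'
from meas import *
blobs('top',7,box=(.4,.72,-.15,.1)); blobs('side',7,box=(.4,.72,-.15,.1))
E
```

```text
time_s: 17.2
position: [0.4312, 0.3612, 0.0588]
tcp_rot: [[-0.173, 0.985, 0.002], [0.985, 0.173, 0.001], [0.001, 0.002, -1.0]]
force: [0.5, 0.0, 1.2]
opening: 0.61
time_s: 17.5
position: [0.4312, 0.3612, 0.0587]
tcp_rot: [[-0.173, 0.985, 0.002], [0.985, 0.173, 0.001], [0.001, 0.002, -1.0]]
force: [1.5, 0.2, 4.0]
opening: 0.612
top 198 [264. 156.] z 0.0585 [array([661.1, -21.6]), array([31. , 53.6]), np.float64(12.3)] [142 142 145]
top 353 [245. 213.] z 0.0429 [array([461.8,  44.9]), array([48.8, 82.6]), np.float64(10.4)] [173 174 166]
side 293 [290. 190.] z 0.0542 [array([658.6, -24.7]), array([33. , 57.2]), np.float64(8.4)] [100 109  90]
side 390 [221. 197.] z 0.0391 [array([460.5,  40.5]), array([49.4, 85.7]), np.float64(11.1)] [188 194 187]
```

```bash
python3 -m handwheel '[{"hand":-1,"dx":0,"dy":0,"dz":0.5,"wx":0,"wy":0,"wz":0},{"hand":-1,"dx":0,"dy":0,"dz":2,"wx":0,"wy":0,"wz":0},{"hand":-1,"dx":0,"dy":0,"dz":3,"wx":0,"wy":0,"wz":0},{"hand":-1,"dx":0,"dy":0,"dz":3,"wx":0,"wy":0,"wz":0},{"hand":-1,"dx":0,"dy":0,"dz":3,"wx":0,"wy":0,"wz":0},{"hand":-1,"dx":0,"dy":0,"dz":0.5,"wx":0,"wy":0,"wz":0},{"hand":-1,"dx":0.4,"dy":-1.3,"dz":0,"wx":0,"wy":0,"wz":0},{"hand":-1,"dx":0.8,"dy":-2.3,"dz":0,"wx":0,"wy":0,"wz":0}]'
python3 -m handwheel '[{"hand":-1,"dx":1.2,"dy":-3.4,"dz":0,"wx":0,"wy":0,"wz":0},{"hand":-1,"dx":1.2,"dy":-3.4,"dz":0,"wx":0,"wy":0,"wz":0},{"hand":-1,"dx":1.2,"dy":-3.4,"dz":0,"wx":0,"wy":0,"wz":0},{"hand":-1,"dx":1.2,"dy":-3.4,"dz":0,"wx":0,"wy":0,"wz":0},{"hand":-1,"dx":1.2,"dy":-3.4,"dz":0,"wx":0,"wy":0,"wz":0},{"hand":-1,"dx":1.2,"dy":-3.4,"dz":0,"wx":0,"wy":0,"wz":0},{"hand":-1,"dx":1.2,"dy":-3.4,"dz":0,"wx":0,"wy":0,"wz":0},{"hand":-1,"dx":1.2,"dy":-3.4,"dz":0,"wx":0,"wy":0,"wz":0},{"hand":-1,"dx":1.2,"dy":-3.4,"dz":0,"wx":0,"wy":0,"wz":0},{"hand":-1,"dx":1.2,"dy":-3.4,"dz":0,"wx":0,"wy":0,"wz":0}]'
python3 -m handwheel '[{"hand":-1,"dx":0.6,"dy":-2.2,"dz":0,"wx":0,"wy":0,"wz":0},{"hand":-1,"dx":0,"dy":0,"dz":-3,"wx":0,"wy":0,"wz":0},{"hand":-1,"dx":0,"dy":0,"dz":-3,"wx":0,"wy":0,"wz":0},{"hand":-1,"dx":0,"dy":0,"dz":-2,"wx":0,"wy":0,"wz":0},{"hand":-1,"dx":0,"dy":0,"dz":0,"wx":0,"wy":0,"wz":0},{"hand":-1,"dx":0,"dy":0,"dz":0,"wx":0,"wy":0,"wz":0},{"hand":-1,"dx":0,"dy":0,"dz":0,"wx":0,"wy":0,"wz":0}]'
python3 look.py 8 180,110,160 200,120,160
```

```text
time_s: 18.3
position: [0.4404, 0.324, 0.1765]
tcp_rot: [[-0.176, 0.984, -0.004], [0.984, 0.176, -0.002], [-0.001, -0.004, -1.0]]
force: [0.6, -0.2, -2.8]
opening: 0.608
time_s: 19.3
position: [0.5602, -0.0172, 0.1755]
tcp_rot: [[-0.173, 0.985, -0.006], [0.985, 0.173, 0.001], [0.002, -0.006, -1.0]]
force: [-0.3, 0.4, -1.5]
opening: 0.607
time_s: 20.0
position: [0.5686, -0.0376, 0.0986]
tcp_rot: [[-0.173, 0.985, 0.001], [0.985, 0.173, -0.0], [-0.0, 0.001, -1.0]]
force: [1.0, 0.3, -2.3]
opening: 0.613
```

View pics/l8.png

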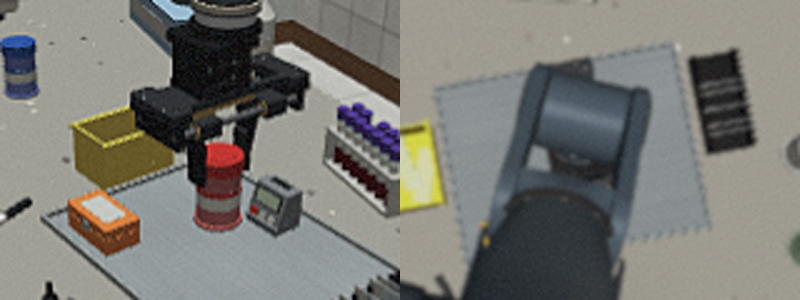

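```bash
python3 -m handwheel '[{"hand":-1,"dx":0,"dy":0,"dz":-1.5,"wx":0,"wy":0,"wz":0},{"hand":-1,"dx":0,"dy":0,"dz":-1.2,"wx":0,"wy":0,"wz":0},{"hand":-1,"dx":0,"dy":0,"dz":-0.4,"wx":0,"wy":0,"wz":0},{"hand":-1,"dx":0,"dy":0,"dz":-0.2,"wx":0,"wy":0,"wz":0},{"hand":-1,"dx":0,"dy":0,"dz":0,"wx":0,"wy":0,"wz":0},{"hand":-1,"dx":0,"dy":0,"dz":0,"wx":0,"wy":0,"wz":0},{"hand":-1,"dx":0,"dy":0,"dz":0,"wx":0,"wy":0,"wz":0}]'
```

```text
time_s: 20.8
position: [0.5687, -0.0373, 0.0657]
tcp_rot: [[-0.173, 0.985, 0.001], [0.985, 0.173, -0.0], [-0.0, 0.001, -1.0]]
force: [0.9, 0.4, -2.0]
opening: 0.61
```

```bash
python3 -m handwheel '[{"hand":-1,"dx":0,"dy":0,"dz":-0.2,"wx":0,"wy":0,"wz":0},{"hand":-1,"dx":0,"dy":0,"dz":-0.1,"wx":0,"wy":0,"wz":0},{"hand":-1,"dx":0,"dy":0,"dz":-0.1,"wx":0,"wy":0,"wz":0},{"hand":-1,"dx":0,"dy":0,"dz":0,"wx":0,"wy":0,"wz":0},{"hand":-1,"dx":0,"dy":0,"dz":0,"wx":0,"wy":0,"wz":0}]'
```

```text
time_s: 21.3
position: [0.5685, -0.0373, 0.0617]
tcp_rot: [[-0.173, 0.985, 0.0], [0.985, 0.173, -0.0], [-0.0, 0.0, -1.0]]
force: [-1.8, 0.8, 3.2]
opening: 0.609
```

```bash
python3 -m handwheel '[{"hand":1,"dx":0,"dy":0,"dz":0,"wx":0,"wy":0,"wz":0},{"hand":1,"dx":0,"dy":0,"dz":0,"wx":0,"wy":0,"wz":0},{"hand":1,"dx":0,"dy":0,"dz":0,"wx":0,"wy":0,"wz":0},{"hand":1,"dx":0,"dy":0,"dz":0,"wx":0,"wy":0,"wz":0},{"hand":1,"dx":0,"dy":0,"dz":0.5,"wx":0,"wy":0,"wz":0},{"hand":1,"dx":0,"dy":0,"dz":3,"wx":0,"wy":0,"wz":0},{"hand":1,"dx":0,"dy":0,"dz":4,"wx":0,"wy":0,"wz":0},{"hand":1,"dx":0,"dy":0,"dz":2.5,"wx":0,"wy":0,"wz":0},{"hand":1,"dx":-0.4,"dy":4,"dz":0,"wx":0,"wy":0,"wz":0},{"hand":1,"dx":-0.4,"dy":4,"dz":0,"wx":0,"wy":0,"wz":0}]'
python3 -m handwheel '[{"hand":1,"dx":-0.4,"dy":4,"dz":0,"wx":0,"wy":0,"wz":0},{"hand":1,"dx":-0.4,"dy":4,"dz":0,"wx":0,"wy":0,"wz":0},{"hand":1,"dx":-0.4,"dy":4,"dz":0,"wx":0,"wy":0,"wz":0},{"hand":1,"dx":-0.4,"dy":4,"dz":0,"wx":0,"wy":0,"wz":0},{"hand":1,"dx":-0.4,"dy":4,"dz":0,"wx":0,"wy":0,"wz":0},{"hand":1,"dx":-0.4,"dy":4,"dz":0,"wx":0,"wy":0,"wz":0},{"hand":1,"dx":-0.4,"dy":4,"dz":0,"wx":0,"wy":0,"wz":0},{"hand":1,"dx":-0.4,"dy":4,"dz":0,"wx":0,"wy":0,"wz":0},{"hand":1,"dx":-0.6,"dy":4,"dz":0,"wx":0,"wy":0,"wz":0},{"hand":1,"dx":-0.6,"dy":4,"dz":0,"wx":0,"wy":0,"wz":0}]'
python3 -m handwheel '[{"hand":1,"dx":-0.5,"dy":3.7,"dz":0,"wx":0,"wy":0,"wz":0},{"hand":1,"dx":0,"dy":0,"dz":-3,"wx":0,"wy":0,"wz":0},{"hand":1,"dx":0,"dy":0,"dz":-2,"wx":0,"wy":0,"wz":0},{"hand":1,"dx":0,"dy":0,"dz":0,"wx":0,"wy":0,"wz":0},{"hand":1,"dx":0,"dy":0,"dz":0,"wx":0,"wy":0,"wz":0}]'
python3 look.py 9 130,60,150 200,120,160
python3 - <<'E'
from meas import *
blobs('top',9,box=(.4,.72,-.15,.1)); blobs('side',9,box=(.4,.72,-.15,.1))
E
```

```text
time_s: 22.3
position: [0.5615, 0.0426, 0.163]
tcp_rot: [[-0.17, 0.985, 0.004], [0.985, 0.17, -0.0], [-0.001, 0.004, -1.0]]
force: [0.6, 1.3, -0.8]
opening: 1.0
time_s: 23.3
position: [0.5159, 0.4444, 0.1615]
tcp_rot: [[-0.173, 0.985, 0.0], [0.985, 0.173, -0.0], [-0.0, 0.0, -1.0]]
force: [1.3, 0.5, 0.5]
opening: 1.004
time_s: 23.8
position: [0.5113, 0.4797, 0.1113]
tcp_rot: [[-0.173, 0.985, -0.0], [0.985, 0.173, -0.0], [-0.0, -0.001, -1.0]]
force: [0.2, 0.3, 0.1]
opening: 1.0
top 197 [264. 156.] z 0.0577 [array([661.6, -21.7]), array([31.2, 53.1]), np.float64(8.0)] [136 137 139]
top 223 [268. 180.] z 0.0927 [array([569.4, -36.2]), array([49.5, 53.6]), np.float64(88.9)] [181  56  51]
top 354 [245. 213.] z 0.0425 [array([461.8,  44.8]), array([48.8, 82.4]), np.float64(10.4)] [168 165 158]
side 504 [267. 193.] z 0.0887 [array([567.9, -40.3]), array([53.3, 52.3]), np.float64(16.3)] [83 21 22]
side 302 [290. 190.] z 0.0542 [array([658.7, -25.6]), array([35.1, 56. ]), np.float64(7.4)] [ 93 103  86]
side 385 [221. 197.] z 0.0392 [array([460.1,  40.6]), array([51. , 84.9]), np.float64(12.0)] [184 191 187]
```

View pics/l9.png

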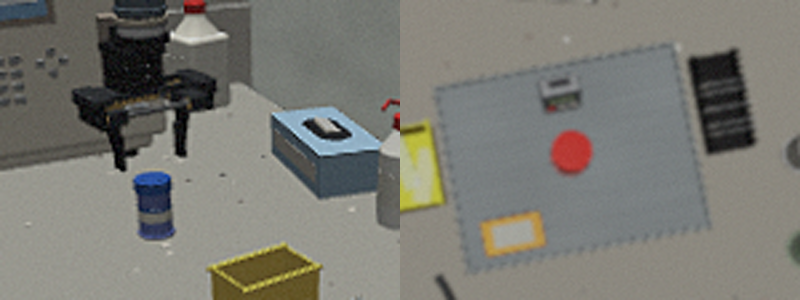

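```bash
python3 -m handwheel '[{"hand":1,"dx":0,"dy":0,"dz":-2,"wx":0,"wy":0,"wz":0},{"hand":1,"dx":0,"dy":0,"dz":-2,"wx":0,"wy":0,"wz":0},{"hand":1,"dx":0,"dy":0,"dz":-1.3,"wx":0,"wy":0,"wz":0},{"hand":1,"dx":0,"dy":0,"dz":0,"wx":0,"wy":0,"wz":0},{"hand":-1,"dx":0,"dy":0,"dz":0,"wx":0,"wy":0,"wz":0},{"hand":-1,"dx":0,"dy":0,"dz":0,"wx":0,"wy":0,"wz":0},{"hand":-1,"dx":0,"dy":0,"dz":0,"wx":0,"wy":0,"wz":0},{"hand":-1,"dx":0,"dy":0,"dz":0,"wx":0,"wy":0,"wz":0},{"hand":-1,"dx":0,"dy":0,"dz":0,"wx":0,"wy":0,"wz":0},{"hand":-1,"dx":0,"dy":0,"dz":0,"wx":0,"wy":0,"wz":0}]'
python3 -m handwheel '[{"hand":-1,"dx":0,"dy":0,"dz":0,"wx":0,"wy":0,"wz":0},{"hand":-1,"dx":0,"dy":0,"dz":0,"wx":0,"wy":0,"wz":0},{"hand":-1,"dx":0,"dy":0,"dz":0,"wx":0,"wy":0,"wz":0}]'
```

```text
time_s: 24.9
position: [0.5118, 0.48, 0.0587]
tcp_rot: [[-0.173, 0.985, 0.001], [0.985, 0.173, 0.001], [0.0, 0.001, -1.0]]
force: [1.1, 0.1, 1.5]
opening: 0.612
time_s: 25.2
position: [0.5118, 0.48, 0.0587]
tcp_rot: [[-0.173, 0.985, 0.001], [0.985, 0.173, 0.001], [0.0, 0.001, -1.0]]
force: [0.2, -0.0, 1.9]
opening: 0.61
```

```bash
python3 -m handwheel '[{"hand":-1,"dx":0,"dy":0,"dz":0.5,"wx":0,"wy":0,"wz":0},{"hand":-1,"dx":0,"dy":0,"dz":2,"wx":0,"wy":0,"wz":0},{"hand":-1,"dx":0,"dy":0,"dz":3.5,"wx":0,"wy":0,"wz":0},{"hand":-1,"dx":0,"dy":0,"dz":3.5,"wx":0,"wy":0,"wz":0},{"hand":-1,"dx":0,"dy":0,"dz":3.5,"wx":0,"wy":0,"wz":0},{"hand":-1,"dx":0,"dy":0,"dz":0.5,"wx":0,"wy":0,"wz":0},{"hand":-1,"dx":0.2,"dy":-1.5,"dz":0,"wx":0,"wy":0,"wz":0},{"hand":-1,"dx":0.3,"dy":-2.5,"dz":0,"wx":0,"wy":0,"wz":0}]'
python3 -m handwheel '[{"hand":-1,"dx":0.4,"dy":-3.6,"dz":0,"wx":0,"wy":0,"wz":0},{"hand":-1,"dx":0.4,"dy":-3.6,"dz":0,"wx":0,"wy":0,"wz":0},{"hand":-1,"dx":0.4,"dy":-3.6,"dz":0,"wx":0,"wy":0,"wz":0},{"hand":-1,"dx":0.4,"dy":-3.6,"dz":0,"wx":0,"wy":0,"wz":0},{"hand":-1,"dx":0.4,"dy":-3.6,"dz":0,"wx":0,"wy":0,"wz":0},{"hand":-1,"dx":0.4,"dy":-3.6,"dz":0,"wx":0,"wy":0,"wz":0},{"hand":-1,"dx":0.4,"dy":-3.6,"dz":0,"wx":0,"wy":0,"wz":0},{"hand":-1,"dx":0.4,"dy":-3.6,"dz":0,"wx":0,"wy":0,"wz":0},{"hand":-1,"dx":0.4,"dy":-3.6,"dz":0,"wx":0,"wy":0,"wz":0},{"hand":-1,"dx":0.4,"dy":-3.6,"dz":0,"wx":0,"wy":0,"wz":0}]'
python3 -m handwheel '[{"hand":-1,"dx":0.4,"dy":-3.6,"dz":0,"wx":0,"wy":0,"wz":0},{"hand":-1,"dx":0.4,"dy":-3.6,"dz":0,"wx":0,"wy":0,"wz":0},{"hand":-1,"dx":0.4,"dy":-3.6,"dz":0,"wx":0,"wy":0,"wz":0},{"hand":-1,"dx":0.4,"dy":-3.6,"dz":0,"wx":0,"wy":0,"wz":0},{"hand":-1,"dx":0.7,"dy":-3.6,"dz":0,"wx":0,"wy":0,"wz":0},{"hand":-1,"dx":0.6,"dy":-3.6,"dz":0,"wx":0,"wy":0,"wz":0},{"hand":-1,"dx":0,"dy":0,"dz":0,"wx":0,"wy":0,"wz":0},{"hand":-1,"dx":0,"dy":0,"dz":0,"wx":0,"wy":0,"wz":0}]'
```

```text
time_s: 26.0
position: [0.5145, 0.4388, 0.1906]
tcp_rot: [[-0.175, 0.985, -0.004], [0.985, 0.175, -0.002], [-0.002, -0.004, -1.0]]
force: [0.5, 0.1, -2.6]
opening: 0.609
time_s: 27.0
position: [0.5534, 0.0775, 0.1904]
tcp_rot: [[-0.173, 0.985, -0.007], [0.985, 0.173, -0.0], [0.001, -0.007, -1.0]]
force: [0.4, 0.1, -1.4]
opening: 0.61
time_s: 27.8
position: [0.5827, -0.1368, 0.1905]
tcp_rot: [[-0.171, 0.985, -0.006], [0.985, 0.171, 0.003], [0.004, -0.005, -1.0]]
force: [-0.0, 0.2, -2.3]
opening: 0.608
```

```bash
python3 -m handwheel '[{"hand":-1,"dx":0,"dy":0,"dz":-3,"wx":0,"wy":0,"wz":0},{"hand":-1,"dx":0,"dy":0,"dz":-3,"wx":0,"wy":0,"wz":0},{"hand":-1,"dx":0,"dy":0,"dz":-3,"wx":0,"wy":0,"wz":0},{"hand":-1,"dx":0,"dy":0,"dz":-1.5,"wx":0,"wy":0,"wz":0},{"hand":-1,"dx":0,"dy":0,"dz":-1,"wx":0,"wy":0,"wz":0},{"hand":-1,"dx":0,"dy":0,"dz":-0.5,"wx":0,"wy":0,"wz":0},{"hand":-1,"dx":0,"dy":0,"dz":0,"wx":0,"wy":0,"wz":0},{"hand":-1,"dx":0,"dy":0,"dz":0,"wx":0,"wy":0,"wz":0},{"hand":-1,"dx":0,"dy":0,"dz":0,"wx":0,"wy":0,"wz":0}]'
```

```text
time_s: 28.7
position: [0.586, -0.1364, 0.0743]
tcp_rot: [[-0.173, 0.985, 0.002], [0.985, 0.173, -0.001], [-0.001, 0.002, -1.0]]
force: [1.2, 0.4, -1.8]
opening: 0.614
```

```bash
python3 -m handwheel '[{"hand":-1,"dx":0,"dy":0.05,"dz":-0.5,"wx":0,"wy":0,"wz":0},{"hand":-1,"dx":0,"dy":0,"dz":-0.3,"wx":0,"wy":0,"wz":0},{"hand":-1,"dx":0,"dy":0,"dz":-0.2,"wx":0,"wy":0,"wz":0},{"hand":-1,"dx":0,"dy":0,"dz":-0.1,"wx":0,"wy":0,"wz":0},{"hand":-1,"dx":0,"dy":0,"dz":-0.1,"wx":0,"wy":0,"wz":0},{"hand":-1,"dx":0,"dy":0,"dz":0,"wx":0,"wy":0,"wz":0},{"hand":-1,"dx":0,"dy":0,"dz":0,"wx":0,"wy":0,"wz":0}]'
```

```text
time_s: 29.4
position: [0.5853, -0.1358, 0.0616]
tcp_rot: [[-0.173, 0.985, -0.0], [0.985, 0.173, -0.0], [-0.0, -0.0, -1.0]]
force: [-0.4, 0.7, 1.9]
opening: 0.612
```

```bash
python3 -m handwheel '[{"hand":1,"dx":0,"dy":0,"dz":0,"wx":0,"wy":0,"wz":0},{"hand":1,"dx":0,"dy":0,"dz":0,"wx":0,"wy":0,"wz":0},{"hand":1,"dx":0,"dy":0,"dz":0,"wx":0,"wy":0,"wz":0},{"hand":1,"dx":0,"dy":0,"dz":0,"wx":0,"wy":0,"wz":0},{"hand":1,"dx":0,"dy":0,"dz":0.5,"wx":0,"wy":0,"wz":0},{"hand":1,"dx":0,"dy":0,"dz":3,"wx":0,"wy":0,"wz":0},{"hand":1,"dx":0,"dy":0,"dz":4,"wx":0,"wy":0,"wz":0},{"hand":1,"dx":0,"dy":0,"dz":2.5,"wx":0,"wy":0,"wz":0},{"hand":1,"dx":-0.3,"dy":-3.7,"dz":0,"wx":0,"wy":0,"wz":0},{"hand":1,"dx":-0.3,"dy":-3.7,"dz":0,"wx":0,"wy":0,"wz":0}]'
python3 -m handwheel '[{"hand":1,"dx":-0.3,"dy":-3.7,"dz":0,"wx":0,"wy":0,"wz":0},{"hand":1,"dx":-0.3,"dy":-3.7,"dz":0,"wx":0,"wy":0,"wz":0},{"hand":1,"dx":-0.3,"dy":-3.7,"dz":0,"wx":0,"wy":0,"wz":0},{"hand":1,"dx":-0.3,"dy":-3.9,"dz":0,"wx":0,"wy":0,"wz":0},{"hand":1,"dx":0,"dy":0,"dz":-3,"wx":0,"wy":0,"wz":0},{"hand":1,"dx":0,"dy":0,"dz":-2,"wx":0,"wy":0,"wz":0},{"hand":1,"dx":0,"dy":0,"dz":0,"wx":0,"wy":0,"wz":0},{"hand":1,"dx":0,"dy":0,"dz":0,"wx":0,"wy":0,"wz":0},{"hand":1,"dx":0,"dy":0,"dz":0,"wx":0,"wy":0,"wz":0}]'
python3 look.py 10 230,150,180 200,120,160
python3 - <<'E'
from meas import *
blobs('top',10,box=(.4,.72,-.2,.1)); blobs('side',10,box=(.4,.72,-.2,.1))
E
```

```text
time_s: 30.4
position: [0.5803, -0.2099, 0.1633]
tcp_rot: [[-0.176, 0.984, 0.003], [0.984, 0.176, -0.002], [-0.002, 0.003, -1.0]]
force: [0.9, -0.1, -0.3]
opening: 1.0
time_s: 31.3
position: [0.5683, -0.3601, 0.1128]
tcp_rot: [[-0.174, 0.985, 0.002], [0.985, 0.174, -0.002], [-0.002, 0.002, -1.0]]
force: [-0.0, 0.4, -0.2]
opening: 1.002
top 200 [264. 156.] z 0.058 [array([661.7, -21.6]), array([31.1, 53.2]), np.float64(8.3)] [160 164 166]
top 240 [297. 175.] z 0.093 [array([ 585.1, -131.4]), array([51.5, 52.6]), np.float64(61.6)] [ 65 115 205]
top 225 [268. 180.] z 0.0926 [array([569.3, -36.2]), array([49.5, 53.4]), np.float64(88.9)] [217  70  65]
top 353 [245. 213.] z 0.0428 [array([462.1,  44.7]), array([48.1, 82.2]), np.float64(10.5)] [195 196 185]
side 502 [267. 193.] z 0.0885 [array([568.1, -40. ]), array([52.1, 52.3]), np.float64(3.3)] [101  37  33]
side 801 [290. 202.] z 0.0887 [array([ 583.4, -136.9]), array([50.3, 53.4]), np.float64(81.4)] [ 47  83 162]
side 387 [221. 197.] z 0.0392 [array([460.8,  40.9]), array([49.7, 85.9]), np.float64(10.7)] [214 219 213]
```

View pics/l10.png

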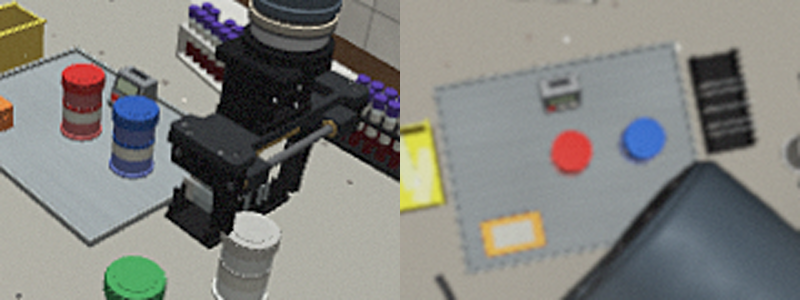

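```bash
python3 -m handwheel '[{"hand":1,"dx":0,"dy":0,"dz":-2,"wx":0,"wy":0,"wz":0},{"hand":1,"dx":0,"dy":0,"dz":-2,"wx":0,"wy":0,"wz":0},{"hand":1,"dx":0,"dy":0,"dz":-1.4,"wx":0,"wy":0,"wz":0},{"hand":1,"dx":0,"dy":0,"dz":0,"wx":0,"wy":0,"wz":0},{"hand":-1,"dx":0,"dy":0,"dz":0,"wx":0,"wy":0,"wz":0},{"hand":-1,"dx":0,"dy":0,"dz":0,"wx":0,"wy":0,"wz":0},{"hand":-1,"dx":0,"dy":0,"dz":0,"wx":0,"wy":0,"wz":0},{"hand":-1,"dx":0,"dy":0,"dz":0,"wx":0,"wy":0,"wz":0},{"hand":-1,"dx":0,"dy":0,"dz":0,"wx":0,"wy":0,"wz":0},{"hand":-1,"dx":0,"dy":0,"dz":0,"wx":0,"wy":0,"wz":0}]'
python3 -m handwheel '[{"hand":-1,"dx":0,"dy":0,"dz":0,"wx":0,"wy":0,"wz":0},{"hand":-1,"dx":0,"dy":0,"dz":0,"wx":0,"wy":0,"wz":0},{"hand":-1,"dx":0,"dy":0,"dz":0,"wx":0,"wy":0,"wz":0}]'
```

```text
time_s: 32.4
position: [0.5677, -0.3599, 0.0577]
tcp_rot: [[-0.173, 0.985, 0.001], [0.985, 0.173, -0.001], [-0.001, 0.001, -1.0]]
force: [1.0, 1.1, 1.3]
opening: 0.608
time_s: 32.7
position: [0.5677, -0.36, 0.0577]
tcp_rot: [[-0.173, 0.985, 0.001], [0.985, 0.173, -0.001], [-0.001, 0.001, -1.0]]
force: [0.5, 0.0, 3.3]
opening: 0.613
```

```bash
python3 -m handwheel '[{"hand":-1,"dx":0,"dy":0,"dz":0.5,"wx":0,"wy":0,"wz":0},{"hand":-1,"dx":0,"dy":0,"dz":2,"wx":0,"wy":0,"wz":0},{"hand":-1,"dx":0,"dy":0,"dz":3.5,"wx":0,"wy":0,"wz":0},{"hand":-1,"dx":0,"dy":0,"dz":3.5,"wx":0,"wy":0,"wz":0},{"hand":-1,"dx":0,"dy":0,"dz":3.5,"wx":0,"wy":0,"wz":0},{"hand":-1,"dx":0,"dy":0,"dz":1,"wx":0,"wy":0,"wz":0},{"hand":-1,"dx":0,"dy":1.5,"dz":0,"wx":0,"wy":0,"wz":0},{"hand":-1,"dx":-0.1,"dy":2.5,"dz":0,"wx":0,"wy":0,"wz":0}]'
python3 -m handwheel '[{"hand":-1,"dx":-0.1,"dy":3.6,"dz":0,"wx":0,"wy":0,"wz":0},{"hand":-1,"dx":-0.1,"dy":3.6,"dz":0,"wx":0,"wy":0,"wz":0},{"hand":-1,"dx":-0.1,"dy":3.6,"dz":0,"wx":0,"wy":0,"wz":0},{"hand":-1,"dx":-0.1,"dy":3.6,"dz":0,"wx":0,"wy":0,"wz":0},{"hand":-1,"dx":-0.1,"dy":3.6,"dz":0,"wx":0,"wy":0,"wz":0},{"hand":-1,"dx":-0.2,"dy":3.6,"dz":0,"wx":0,"wy":0,"wz":0},{"hand":-1,"dx":-0.2,"dy":3.6,"dz":0,"wx":0,"wy":0,"wz":0},{"hand":-1,"dx":-0.2,"dy":3.6,"dz":0,"wx":0,"wy":0,"wz":0},{"hand":-1,"dx":-0.2,"dy":3.6,"dz":0,"wx":0,"wy":0,"wz":0},{"hand":-1,"dx":-0.2,"dy":3.6,"dz":0,"wx":0,"wy":0,"wz":0}]'
python3 -m handwheel '[{"hand":-1,"dx":0,"dy":2.1,"dz":0,"wx":0,"wy":0,"wz":0},{"hand":-1,"dx":0,"dy":0,"dz":0,"wx":0,"wy":0,"wz":0},{"hand":-1,"dx":0,"dy":0,"dz":-3,"wx":0,"wy":0,"wz":0},{"hand":-1,"dx":0,"dy":0,"dz":-3,"wx":0,"wy":0,"wz":0},{"hand":-1,"dx":0,"dy":0,"dz":-3,"wx":0,"wy":0,"wz":0},{"hand":-1,"dx":0,"dy":0,"dz":-1.5,"wx":0,"wy":0,"wz":0},{"hand":-1,"dx":0,"dy":0,"dz":-1,"wx":0,"wy":0,"wz":0},{"hand":-1,"dx":0,"dy":0,"dz":0,"wx":0,"wy":0,"wz":0},{"hand":-1,"dx":0,"dy":0,"dz":0,"wx":0,"wy":0,"wz":0},{"hand":-1,"dx":0,"dy":0,"dz":0,"wx":0,"wy":0,"wz":0}]'
```

```text
time_s: 33.5
position: [0.5651, -0.3192, 0.1951]
tcp_rot: [[-0.171, 0.985, -0.002], [0.985, 0.171, 0.002], [0.002, -0.002, -1.0]]
force: [0.0, 0.7, -1.6]
opening: 0.609
time_s: 34.5
position: [0.5481, 0.0429, 0.1944]
tcp_rot: [[-0.173, 0.985, -0.007], [0.985, 0.173, 0.001], [0.002, -0.006, -1.0]]
force: [0.2, 0.9, -2.3]
opening: 0.607
time_s: 35.5
position: [0.552, 0.0611, 0.083]
tcp_rot: [[-0.173, 0.985, 0.002], [0.985, 0.173, -0.0], [-0.0, 0.002, -1.0]]
force: [0.6, -0.0, -2.5]
opening: 0.61
```

Target z is .0577 + .003 = .0607.

```bash
python3 -m handwheel '[{"hand":-1,"dx":0,"dy":0.05,"dz":-1,"wx":0,"wy":0,"wz":0},{"hand":-1,"dx":0,"dy":0,"dz":-0.5,"wx":0,"wy":0,"wz":0},{"hand":-1,"dx":0,"dy":0,"dz":-0.3,"wx":0,"wy":0,"wz":0},{"hand":-1,"dx":0,"dy":0,"dz":-0.2,"wx":0,"wy":0,"wz":0},{"hand":-1,"dx":0,"dy":0,"dz":-0.1,"wx":0,"wy":0,"wz":0},{"hand":-1,"dx":0,"dy":0,"dz":-0.1,"wx":0,"wy":0,"wz":0},{"hand":-1,"dx":0,"dy":0,"dz":0,"wx":0,"wy":0,"wz":0},{"hand":-1,"dx":0,"dy":0,"dz":0,"wx":0,"wy":0,"wz":0}]'
```

```text
time_s: 36.3
position: [0.5514, 0.0618, 0.0606]
tcp_rot: [[-0.173, 0.985, 0.0], [0.985, 0.173, -0.0], [-0.0, 0.0, -1.0]]
force: [-0.1, -0.2, 2.8]
opening: 0.609
```

Contact confirmed; release, rise and back out to the left, clear of the view.

```bash
python3 -m handwheel '[{"hand":1,"dx":0,"dy":0,"dz":0,"wx":0,"wy":0,"wz":0},{"hand":1,"dx":0,"dy":0,"dz":0,"wx":0,"wy":0,"wz":0},{"hand":1,"dx":0,"dy":0,"dz":0,"wx":0,"wy":0,"wz":0},{"hand":1,"dx":0,"dy":0,"dz":0,"wx":0,"wy":0,"wz":0},{"hand":1,"dx":0,"dy":0,"dz":0.5,"wx":0,"wy":0,"wz":0},{"hand":1,"dx":0,"dy":0,"dz":3,"wx":0,"wy":0,"wz":0},{"hand":1,"dx":0,"dy":0,"dz":4,"wx":0,"wy":0,"wz":0},{"hand":1,"dx":0,"dy":0,"dz":4,"wx":0,"wy":0,"wz":0},{"hand":1,"dx":0,"dy":2,"dz":0,"wx":0,"wy":0,"wz":0},{"hand":1,"dx":0,"dy":4,"dz":0,"wx":0,"wy":0,"wz":0}]'
python3 -m handwheel '[{"hand":1,"dx":0,"dy":4,"dz":0,"wx":0,"wy":0,"wz":0},{"hand":1,"dx":0,"dy":4,"dz":0,"wx":0,"wy":0,"wz":0},{"hand":1,"dx":0,"dy":4,"dz":0,"wx":0,"wy":0,"wz":0},{"hand":1,"dx":0,"dy":4,"dz":0,"wx":0,"wy":0,"wz":0},{"hand":1,"dx":0,"dy":4,"dz":0,"wx":0,"wy":0,"wz":0},{"hand":1,"dx":0,"dy":4,"dz":0,"wx":0,"wy":0,"wz":0},{"hand":1,"dx":0,"dy":4,"dz":0,"wx":0,"wy":0,"wz":0},{"hand":1,"dx":0,"dy":0,"dz":0,"wx":0,"wy":0,"wz":0},{"hand":1,"dx":0,"dy":0,"dz":0,"wx":0,"wy":0,"wz":0}]'
python3 look.py 11 170,110,200 180,110,210
python3 - <<'E'
from meas import *
blobs('top',11,box=(.4,.72,-.4,.1)); blobs('side',11,box=(.4,.72,-.4,.1))
from math import *
a=radians(9.9);R=np.array([[cos(a),sin(a)],[-sin(a),cos(a)]])
E
```

```text
time_s: 37.3
position: [0.5532, 0.1203, 0.1776]
tcp_rot: [[-0.169, 0.986, 0.005], [0.986, 0.169, -0.001], [-0.002, 0.005, -1.0]]
force: [0.4, 0.0, -0.0]
opening: 0.999
time_s: 38.2
position: [0.5507, 0.4025, 0.1751]
tcp_rot: [[-0.175, 0.985, -0.0], [0.985, 0.175, -0.001], [-0.001, -0.0, -1.0]]
force: [-0.3, 0.1, -0.1]
opening: 1.0
top 298 [330. 160.] z 0.0497 [array([ 643. , -250.5]), array([124. ,  65.6]), np.float64(9.6)] [31 29 30]
top 202 [264. 156.] z 0.0584 [array([661.8, -22. ]), array([30.4, 53.2]), np.float64(10.3)] [144 146 149]
top 241 [297. 175.] z 0.0923 [array([ 585.4, -131.5]), array([51.4, 52.9]), np.float64(61.4)] [ 55  99 181]
top 223 [268. 180.] z 0.093 [array([569.3, -36.1]), array([49.4, 53.4]), np.float64(88.9)] [193  60  56]
top 224 [239. 186.] z 0.0937 [array([551.9,  60.3]), array([51.5, 53.5]), np.float64(44.6)] [152 153 148]
top 355 [245. 213.] z 0.0428 [array([462.1,  44.9]), array([48. , 82.4]), np.float64(10.3)] [174 173 166]
top 284 [367. 219.] z 0.0896 [array([ 435. , -359.1]), array([53.1, 52. ]), np.float64(29.7)] [ 75 152  90]
side 445 [246. 179.] z 0.0886 [array([549.4,  57.9]), array([53.4, 54.1]), np.float64(88.1)] [92 92 88]
side 499 [267. 193.] z 0.089 [array([567.3, -39.8]), array([54.3, 50.9]), np.float64(3.9)] [83 23 25]
side 802 [290. 202.] z 0.0886 [array([ 583.5, -136.8]), array([51.5, 52.9]), np.float64(60.0)] [ 43  81 163]
side 388 [221. 197.] z 0.0391 [array([460.6,  42. ]), array([51.2, 86.3]), np.float64(9.0)] [187 193 188]
side 924 [332. 235.] z 0.049 [array([ 639.5, -252.6]), array([129.6,  68.3]), np.float64(9.6)] [66 70 68]
side 971 [290. 285.] z 0.0872 [array([ 432.5, -364.4]), array([54.6, 53.5]), np.float64(55.6)] [ 67 129  83]
```

View pics/l11.png

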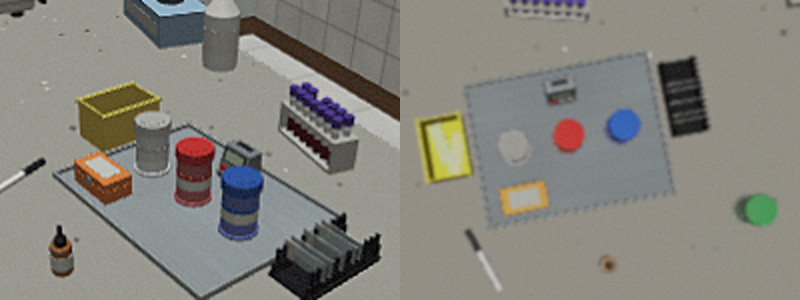

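```bash
python3 -c "
from rig import hand_in;print(hand_in())"
```

```text
the job is handed in; nothing more can be done
None
```

The staining line is set up and handed in at about 38 s of robot time. No verdict is reported, so the figures below are my own last camera checks.

- **Jars:** The white, red and blue jars stand upright in a row along the tray's long middle line, white beside the tub and blue nearest the rack. Their spacing measures about 97–98 mm in the top view and 98–99 mm in the side view. The row runs at 9.9°, the same as the tray, and the red jar is within about 1 mm of the tray's middle in the top view. Each jar was lowered until light contact of a few newtons, then released.
- **Slide box:** It lies flat, directly in front of the white jar, about 91 mm away.
- **Timer:** It stands directly behind the red jar, about 88 mm away, with its face to the robot. Its distance rests on an estimated 5 mm between the grip point and its origin.
- **Green jar:** It has not moved, to within 1 mm in both views.

- **Disagreement between views:** The two cameras differ by 2–5 mm in absolute position. The top view agreed with the robot's own position readings to about 1–2 mm where I could check, except the blue jar, which differed by about 4 mm. I used the top view for the tray.
- **Refused calls:** My first two move calls were refused because the rows lacked some values; nothing moved.

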